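# Mix the red-capped sample and tray the samples by cap colour

### The arm

A 6-joint arm with a two-finger parallel gripper is mounted at the origin on the work surface. World frame = base frame: x ahead of the robot, y to its left, z up, the work surface at z = 0. Lengths are in m, angles in rad, forces in N, time in s.
With the tool pointing down it reaches from about 0.225 to 0.875 m from the base axis. Payload 3.4 kg.
Tool frame: the origin (TCP) lies where the fingers leave the gripper's body, on its centre line; the fingertips stand 73 mm ahead of it and the grasp point (between the pads) lies 54 mm ahead of it (manip.pinch_z is the distance from the TCP to the grasp point, in m); z points along the fingers, y is the line along which they close (so a half turn about z gives the same grasp; the last joint's range is limited). The gripper opens to 85 mm and grips with 20 to 120 N. Pads are 22 mm wide; open, the fingers measure 114 mm over their backs; the gripper's body (76 mm by 85 mm) begins 54 mm behind the grasp point. The pads swing forward as they close: fully open they stand 13 mm farther back than shut.
Start: joints at [1.056, 0.276, 1.505, -0, 1.361, -0.121], TCP at [0.221, 0.531, 0.304] pointing down, gripper open.
Joint ranges: [-2.89, 2.89], [-0.75, 2.08], [0.22, 2.7], [-1.18, 4.32], [0.11, 2.71], [-2.7, 2.7]. Speed limits (rad/s): [2.57, 2.57, 3.14, 3.14, 3.14, 3.14].

### API

Orientations are given as a unit quaternion [w, x, y, z].
In Python, from rig import readout, imaging, manip gives the robot as it stands. The module is installed in compiled form; this text tells all that it offers.
- The arm moves only by the tool servo_tool, never from a script. Its argument "moves" is a list of rows, each an object with "dp": the shift along the tool's x, y, z in units of 0.2 m (1.0 is 0.2 m), a list of three; "delta_rot": the turn, a rotation vector about the tool's x, y, z in units of 0.1 rad (1.0 is 0.1 rad), a list of three; "fingers": the opening, from 0 (shut) to 1 (fully open). In form: [{"dp": [dx, dy, dz], "delta_rot": [wx, wy, wz], "fingers": fingers}, ...]. A call has 1 to 5 rows; each row shifts and turns the commanded pose from where the row before left it, along the tool's axes as they then stand; what a row does not reach is not made up. A row lasts 1/10 s, in which the tool goes at most 50 mm and 8.59 degrees, less where a joint would pass 70% of its speed; a pose out of reach is approached as far as the arm can. A call with a number of a shift or a turn outside -1 to 1 is refused whole. A call with a gripper value outside its range is refused whole. The fingers move at their own pace and stop on an object; "force" is the grip in N (left out, the last holds). Time passes only in rows, so rows that do not move let the fingers close. It gives the time, the measured TCP pose, the force, the opening and the grip force at its end, in the units of the state.
- readout.get_state(): the state, without advancing time (a new reading comes with each control period).
- imaging.get_image(name): name is "side" or "top" or "wrist"; returns (picture, depth): 420x560x3 uint8, red, green, blue; 420x560 float32, m along the optical axis (not along the pixel's ray), 0 where there is no reading.
- imaging.calibration(name): a dict with "intrinsics" (3x3 intrinsics, pixels), "R" (3x3) and "t" (3): a world point X has camera coordinates R X + t; the wrist camera has in their place "hand_eye" (4x4, takes a point from camera to tool coordinates, whose origin is the TCP and whose axes are the flange's). Camera axes: x right, y down, z forward; pixel columns grow to the right and rows downward; lengths in m; the calibration is good to about 2 mm. The wrist camera is an equidistant fisheye: a pixel r from the principal point sees the ray r / f radians off the axis. A picture is of the moment at which its call begins: read the wrist's pose just before it. calibration takes no time and is no camera call.
- manip.sign_off(): hands the job in; it is judged then, once.
The state is a dict: "clock": time; "qpos": joint angles; "qd": joint speeds; "effort": joint torques, N m; "position": TCP position; "ee_rot": TCP orientation; "contact_force": force on the tool from outside, world axes, zero at the start; "moment": the same for the moment, N m; "width": finger opening in m; "gripper_force": force on a finger pad.
Only numpy, scipy, OpenCV 4.12 (cv2) and the standard library are available. Lean on these libraries where they do the work, as an engineer would, in place of code of your own. Each camera call takes 0.05 s, during which the arm holds its last target. There are 200 camera calls.

### The job

Please mix the red-capped sample: keeping hold of the bottle, press it upright onto the middle of the mixer's sprung black pad until the pad is fully down, keep it down for a second, then stand it gently upright in the red tray. The blue-capped bottle must not be mixed, so keep it off the pad and just stand it gently upright in the blue tray. Leave the green-capped bottle, the flask and the beaker standing where they are.

Things in the scene. Friction and masses are not known exactly. Their poses are not given: they have to be found in the camera images.
- red_bottle: Red screw-capped sample bottle: a white cylinder 40 mm in diameter and 85 mm tall, the top 22 mm being the red cap of the same diameter; about 90 g, stands upright on the bench at the start. Origin: centre of its underside; z up along its axis.
- blue_bottle: Blue screw-capped sample bottle: a white cylinder 40 mm in diameter and 85 mm tall, the top 22 mm being the blue cap of the same diameter; about 90 g, stands upright on the bench at the start. Origin: centre of its underside; z up along its axis.
- green_bottle: Green screw-capped sample bottle: a white cylinder 40 mm in diameter and 85 mm tall, the top 22 mm being the green cap of the same diameter; about 90 g, stands upright on the bench at the start. Origin: centre of its underside; z up along its axis. A bystander.
- pad (a joint): How far the mixer's pad is pressed down, in m: 0 at rest, 0.010 fully down. Sprung: it starts to move at about 2 N and is fully down at about 11 N; a bottle's own weight does not press it. It comes back up when released.
- pad_top (a point): Centre of the top face of the mixer's pad: a flat black rubber disc 56 mm in diameter, its top 80 mm above the bench at rest, moving straight down 10 mm when pressed. It sits on the middle of the mixer, a fixed white round housing 120 mm in diameter and 60 mm high. This point moves with the pad; z up.
- red_tray_in (a point): Red plastic tray, fixed, open at the top, 120 x 120 mm outside, 30 mm high, walls and floor 5 mm thick (110 x 110 mm inside). This point: centre of its inner floor (5 mm above the bench), x and y parallel to its sides, z up.
- blue_tray_in (a point): Blue plastic tray, fixed, open at the top, 120 x 120 mm outside, 30 mm high, walls and floor 5 mm thick (110 x 110 mm inside). This point: centre of its inner floor (5 mm above the bench), x and y parallel to its sides, z up.
- flask: Clear glass conical flask, 72 mm in diameter at the foot, 118 mm tall. A bystander. Origin: centre of its underside.
- beaker: Clear glass beaker, 64 mm in diameter, 85 mm tall. A bystander. Origin: centre of its underside.
Things that resemble listed ones, but are neither listed nor needed, are in the scene too. What is shaped like the red_bottle but yellow is not meant.

How it is judged:
On the way:
1. the red-capped bottle, held upright in the gripper on the middle of the pad, presses the pad fully down (at least 8.5 of 10 mm) for a second (at least 0.8 s) (value of joint pad above 0.0085 m and contact force between red_bottle and pad above 5 N and contact force between the fingers and red_bottle above 1 N and z of the grasp point in the frame of red_bottle below 0.092 m and horizontal distance between red_bottle and pad_top below 0.013 m and angle between red_bottle's own z axis and vertical below 0.15 rad), for 0.8 s.
At the end, for the whole second after the job is handed in: The red-capped bottle stands upright (within 0.1 rad) and at rest on the floor of the red tray, the blue-capped bottle likewise in the blue tray, and the green-capped bottle, the flask and the beaker stand upright within 30 mm of where they started (z of red_bottle in the frame of red_tray_in between -0.004 and 0.006 m and angle between each of red_bottle, blue_bottle's own z axis and vertical below 0.1 rad and linear speed of each of red_bottle, blue_bottle below 0.03 m/s and x of red_bottle in the frame of red_tray_in between -0.045 and 0.045 m and y of red_bottle in the frame of red_tray_in between -0.045 and 0.045 m and z of blue_bottle in the frame of blue_tray_in between -0.004 and 0.006 m and x of blue_bottle in the frame of blue_tray_in between -0.045 and 0.045 m and y of blue_bottle in the frame of blue_tray_in between -0.045 and 0.045 m and distance of each of green_bottle, flask, beaker from where it was at the start of the episode below 0.03 m and angle between each of green_bottle, flask, beaker's own z axis and vertical below 0.15 rad); the robot touches nothing.
It fails at once if the blue-capped or green-capped bottle is put on the mixer's pad (contact force between any of blue_bottle, green_bottle and pad above 1 N).
It fails at once if a bystander is shifted by more than 30 mm or tipped (distance of any of green_bottle, flask, beaker from where it was at the start of the episode above 0.03 m or angle between any of green_bottle, flask, beaker's own z axis and vertical above 0.3 rad).
It fails at once if the red- or blue-capped bottle is dropped from more than about 25 mm (it falls free of the fingers faster than 0.7 m/s) ((linear speed of red_bottle above 0.7 m/s and contact force between the fingers and red_bottle below 0.05 N) or (linear speed of blue_bottle above 0.7 m/s and contact force between the fingers and blue_bottle below 0.05 N)).
It also fails if it takes over 61 s, if anything falls off the work surface, if the arm or the gripper's body presses on something with over 40 N, if the wrist force passes 120 N, or if a joint passes its speed limit or range.

## Working session

There is one attempt and no reset: what is moved stays moved. The work goes in short steps, Python scripts to look and compute and a tool call to move; the robot and the scene stay as the last step left them, time stands still between calls to the robot, and variables do not carry over. Pictures are saved under pics/ and viewed, at most 10 in all, crops included, and the job is handed in when it is done.

Besides the shell and the picture viewer there is one more tool, called after "Emit:" as name(argument=value, ...) on one line, values as JSON. servo_tool: Moves the arm, as the interface text tells. Its arguments: {"type":"object","properties":{"moves":{"type":"array"},"force":{"type":"number"}},"required":["moves"]}

```bash
mkdir -p pics
python3 - <<'E'
from rig import readout, imaging, manip
import cv2, numpy as np
s=readout.get_state(); print(s)
for n in("top","side"):
    im,d=imaging.get_image(n); np.savez(n+".npz",im=im,d=d); cv2.imwrite(f"pics/{n}0.png",im[:,:,::-1]); print(n,imaging.calibration(n))
print(imaging.calibration("wrist"))
E
```

```text
{'clock': 0.0, 'qpos': array([ 1.05600823e+00,  2.76598609e-01,  1.50619423e+00,  1.12103412e-05,
        1.36076516e+00, -1.20976192e-01]), 'qd': array([-0.0021121 ,  0.00143634, -0.00109488, -0.00077416, -0.0012565 ,
       -0.00128738]), 'effort': array([-7.21720826e-04, -4.16777551e+01, -2.45801890e+01, -5.36811785e-04,
        1.11363214e-02, -2.92764319e-06]), 'position': array([0.22040464, 0.53060329, 0.30301322]), 'ee_rot': array([-3.12346833e-04,  1.95637068e-01,  9.80675875e-01, -9.31729711e-04]), 'contact_force': array([ 0.6945622 , -0.26621989, -0.47782148]), 'moment': array([-0.00218602,  0.04880894, -0.02732983]), 'gripper_force': 0.0, 'width': 0.0857510738652951}
top {'intrinsics': array([[494.27082781,   0.        , 278.41761036],
       [  0.        , 494.27082781, 210.21959166],
       [  0.        ,   0.        ,   1.        ]]), 'R': array([[-0.00635402, -0.99956591,  0.02876839],
       [-0.98983994,  0.00220044, -0.14216911],
       [ 0.14204409, -0.02937945, -0.98942424]]), 't': array([-0.01280878,  0.59496796,  1.08732132])}
side {'intrinsics': array([[390.470
[... 167 characters left out ...]
0.23773694,  0.00416755],
       [-0.17896843, -0.74252547, -0.6454659 ],
       [ 0.1565456 ,  0.62620849, -0.76377772]]), 't': array([-0.53865624,  0.14205185,  0.72268732])}
{'intrinsics': array([[325.1922621 ,   0.        , 281.87663124],
       [  0.        , 325.1922621 , 207.80479808],
       [  0.        ,   0.        ,   1.        ]]), 'hand_eye': array([[ 2.75429567e-04, -9.54496213e-01, -2.98222910e-01,
         7.59965465e-02],
       [ 9.99998923e-01,  6.92725822e-04, -1.29357903e-03,
        -5.22305981e-04],
       [ 1.44130300e-03, -2.98222233e-01,  9.54495376e-01,
        -6.96468244e-02],
       [ 0.00000000e+00,  0.00000000e+00,  0.00000000e+00,
         1.00000000e+00]])}
```

View pics/top0.png

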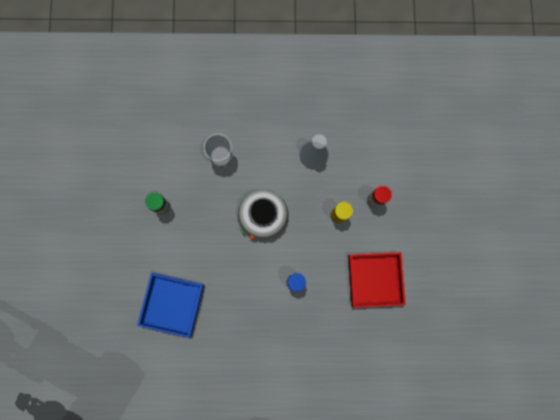

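View pics/side0.png

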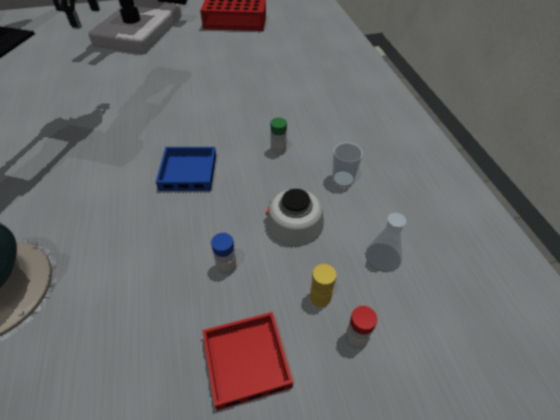

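The top view shows the red cap at (382,195), yellow decoy (344,211), blue cap (297,282), green (155,202), pad (264,211), red tray (377,280), blue tray (171,305), flask (317,150), beaker (219,150). The side view shows the same set: red cap (363,318), blue cap (223,243), pad (296,200).

```bash
cat > h.py <<'E'
import numpy as np, cv2
from rig import imaging
def masks(im):
    h=cv2.cvtColor(im,cv2.COLOR_RGB2HSV); H,S,V=cv2.split(h.astype(int).astype(np.int32)) if 0 else [c.astype(int) for c in cv2.split(h)]
    sat=(S>140)&(V>50)
    return dict(red=sat&((H<8)|(H>172)),blue=sat&(H>105)&(H<130),green=sat&(H>45)&(H<80),yellow=sat&(H>18)&(H<35),black=(V<45))
def blobs(m,amin=60,amax=1e5):
    n,l,s,c=cv2.connectedComponentsWithStats(m.astype(np.uint8))
    return [(l==i,s[i,4],c[i]) for i in range(1,n) if amin<s[i,4]<amax]
def ray(n,uv):
    c=imaging.calibration(n);R,t=c["R"],c["t"]
    d=R.T@(np.linalg.inv(c["intrinsics"])@np.r_[uv,1]); return -R.T@t,d
def plane(n,uv,z):
    o,d=ray(n,uv); return o+d*(z-o[2])/d[2]
def tri(a,b):
    A=0;y=0
    for o,d in(a,b):
        d=d/np.linalg.norm(d);P=np.eye(3)-np.outer(d,d);A=A+P;y=y+P@o
    return np.linalg.solve(A,y)
def cloud(n,m,d):
    v,u=np.nonzero(m&(d>0));c=imaging.calibration(n);z=d[v,u]
    p=np.linalg.inv(c["intrinsics"])@np.vstack([u,v,np.ones(len(u))])*z
    return (c["R"].T@(p-c["t"][:,None])).T
E
python3 - <<'E'
from h import *
np.set_printoptions(precision=4,suppress=True)
for n in("top","side"):
    f=np.load(n+".npz");im,d=f["im"],f["d"]
    for k,m in masks(im).items():
        for b,a,c in blobs(m,60,6000):
            p=cloud(n,b,d)
            if len(p)<30: continue
            z=np.percentile(p[:,2],90); t=p[abs(p[:,2]-z)<.006]
            (x,y),r=cv2.minEnclosingCircle(t[:,:2].astype(np.float32))
            print(n,k,a,c,"ztop",round(z,4),"mean",t[:,:2].mean(0),"circ",np.array([x,y,r]),"zmin",p[:,2].min())
E
```

```text
top red 252 [381.6944 194.631 ] ztop 0.0872 mean [ 0.6242 -0.2455] circ [ 0.6242 -0.2455  0.0196] zmin 0.07012515880634405
top red 2828 [376.4074 279.7857] ztop 0.0292 mean [ 0.4354 -0.2383] circ [ 0.4368 -0.239   0.0832] zmin -0.0025412102025809476
top blue 2983 [170.2906 305.0513] ztop 0.0295 mean [0.3832 0.2288] circ [0.3836 0.2274 0.0827] zmin -0.001204640886934933
top blue 256 [296.2344 282.2109] ztop 0.0875 mean [ 0.4318 -0.0514] circ [ 0.4316 -0.0518  0.0195] zmin 0.001897489581155111
top green 234 [154.6581 201.6111] ztop 0.0876 mean [0.6088 0.2568] circ [0.609  0.2572 0.0196] zmin 0.07895576061026613
top yellow 324 [341.6852 212.1481] ztop 0.087 mean [ 0.5879 -0.1576] circ [ 0.5881 -0.1579  0.02  ] zmin 0.017299528203183825
top black 486 [262.9053 211.7469] ztop 0.0826 mean [0.5869 0.0203] circ [0.5873 0.02   0.0274] zmin 0.05877889880934338
side red 1802 [233.4539  14.3208] ztop 0.068 mean [0.62   0.9631] circ [0.6195 0.9711 0.1157] zmin 0.0010951676000762994
side red 559 [363.1896 319.5528] ztop 0.087 mean [ 0.6237 -0.25  ] circ [ 0.6244 -0.2489  0.0193] zmin 0.06702487808
[... 1389 characters left out ...]
381] ztop -0.67 mean [1.796  1.4616] circ [1.7928 1.46   0.0587] zmin -0.7376063226026656
side black 67 [278.6716 130.9403] ztop 0.0786 mean [0.6073 0.2404] circ [0.6085 0.2447 0.0154] zmin 0.06112815805320372
side black 162 [465.358  139.8951] ztop -0.6712 mean [1.7974 0.898 ] circ [1.7964 0.8887 0.0453] zmin -0.7366613865049902
side black 517 [295.3888 201.0677] ztop 0.082 mean [0.5871 0.0143] circ [0.5877 0.0169 0.0273] zmin 0.06121679115578333
side black 575 [540.9496 227.9739] ztop -0.6685 mean [1.7984 0.2789] circ [1.7998 0.2751 0.0969] zmin -0.7408555579056495
side black 782 [  6.3747 255.0844] ztop 0.1469 mean [ 0.0981 -0.0106] circ [ 0.0965 -0.0124  0.0187] zmin 0.043915170751417675
```

Both views agree to about 3 mm, so I'll average them. First I'll turn the tool so the fingers close across the line to the yellow bottle.

Emit:
servo_tool(moves=[{"dp": [0,0,0],"delta_rot": [0,0,1],"fingers": 1},{"dp": [0,0,0],"delta_rot": [0,0,1],"fingers": 1},{"dp": [0,0,0],"delta_rot": [0,0,1],"fingers": 1},{"dp": [0,0,0],"delta_rot": [0,0,1],"fingers": 1},{"dp": [0,0,0],"delta_rot": [0,0,1],"fingers": 1}], force=60)

```text
clock: 0.6
position: [0.2205, 0.5308, 0.3034]
ee_rot: [-0.0, 0.434, 0.901, -0.001]
contact_force: [-0.4, -0.2, -0.2]
width: 0.0853
gripper_force: 0.0
```

Emit:
servo_tool(moves=[{"dp": [0,0,0],"delta_rot": [0,0,1],"fingers": 1},{"dp": [0,0,0],"delta_rot": [0,0,1],"fingers": 1},{"dp": [0,0,0],"delta_rot": [0,0,0.9],"fingers": 1}])

```text
clock: 0.9
position: [0.2205, 0.5308, 0.3034]
ee_rot: [0.0, 0.56, 0.829, -0.001]
contact_force: [-0.1, -0.3, -0.1]
width: 0.085
gripper_force: 0.0
```

```bash
cat > go.py <<'E'
# usage: go.py x y z -> remaining shift in tool axes, dp units
import sys,numpy as np
from rig import readout
from scipy.spatial.transform import Rotation as R
s=readout.get_state(); r=R.from_quat(np.r_[s["ee_rot"][1:],s["ee_rot"][0]])
d=np.array(list(map(float,sys.argv[1:4])))-s["position"]
print("t",s["clock"],"pos",s["position"].round(4),"tiltrot",(R.from_euler('x',np.pi).inv()*r).as_rotvec().round(4),"dp",(r.inv().apply(d)/.2).round(3),"rows",np.linalg.norm(d)/.05,"F",s["contact_force"].round(2),"w",s["width"].round(4),"g",s["gripper_force"],"j",s["qpos"].round(2))
E
python3 go.py .6243 -.2472 .25
```

```text
Traceback (most recent call last):
  File "go.py", line 7, in <module>
    print("t",s["clock"],"pos",s["position"].round(4),"tiltrot",(R.from_euler('x',np.pi).inv()*r).as_rotvec().round(4),"dp",(r.inv().apply(d)/.2).round(3),"rows",np.linalg.norm(d)/.05,"F",s["contact_force"].round(2),"w",s["width"].round(4),"g",s["gripper_force"],"j",s["qpos"].round(2))
                                                                                                                                                                                                                            ^^^^^^^^^^^^^^^^
AttributeError: 'float' object has no attribute 'round'
```

```bash
sed -i 's/s\["width"\].round(4)/round(s["width"],4)/' go.py; python3 go.py .6243 -.2472 .25
```

```text
t 0.9 pos [0.2205 0.5308 0.3034] tiltrot [-1.0000e-04 -1.3000e-03 -1.9539e+00] dp [-4.362  0.419  0.269] rows 17.562684740197483 F [-0.11 -0.33 -0.09] w 0.085 g 0.0 j [1.06 0.28 1.51 0.   1.36 0.67]
```

Emit:
servo_tool(moves=[{"dp": [-0.24,0.023,0],"delta_rot": [0,0,0],"fingers": 1},{"dp": [-0.24,0.023,0],"delta_rot": [0,0,0],"fingers": 1},{"dp": [-0.24,0.023,0],"delta_rot": [0,0,0],"fingers": 1},{"dp": [-0.24,0.023,0],"delta_rot": [0,0,0],"fingers": 1},{"dp": [-0.24,0.023,0],"delta_rot": [0,0,0],"fingers": 1}])

```text
clock: 1.4
position: [0.3328, 0.3156, 0.3036]
ee_rot: [0.0, 0.558, 0.83, -0.0]
contact_force: [1.1, -1.6, 0.7]
width: 0.085
gripper_force: 0.0
```

Emit:
servo_tool(moves=[{"dp": [-0.24,0.023,0],"delta_rot": [0,0,0],"fingers": 1},{"dp": [-0.24,0.023,0],"delta_rot": [0,0,0],"fingers": 1},{"dp": [-0.24,0.023,0],"delta_rot": [0,0,0],"fingers": 1},{"dp": [-0.24,0.023,0],"delta_rot": [0,0,0],"fingers": 1},{"dp": [-0.24,0.023,0],"delta_rot": [0,0,0],"fingers": 1}])

```text
clock: 1.9
position: [0.4447, 0.102, 0.3038]
ee_rot: [-0.0, 0.558, 0.83, 0.0]
contact_force: [1.1, 0.3, 0.1]
width: 0.0853
gripper_force: 0.0
```

Emit:
servo_tool(moves=[{"dp": [-0.24,0.023,0.05],"delta_rot": [0,0,0],"fingers": 1},{"dp": [-0.24,0.023,0.05],"delta_rot": [0,0,0],"fingers": 1},{"dp": [-0.24,0.023,0.05],"delta_rot": [0,0,0],"fingers": 1},{"dp": [-0.24,0.023,0.05],"delta_rot": [0,0,0],"fingers": 1},{"dp": [-0.24,0.023,0.05],"delta_rot": [0,0,0],"fingers": 1}])

```text
clock: 2.4
position: [0.5567, -0.1116, 0.2531]
ee_rot: [-0.0, 0.558, 0.83, 0.0]
contact_force: [0.2, 0.8, 0.2]
width: 0.0852
gripper_force: 0.0
```

```bash
python3 go.py .6243 -.2472 .25
```

```text
t 2.4 pos [ 0.5567 -0.1116  0.2531] tiltrot [ 9.0000e-04  2.0000e-04 -1.9573e+00] dp [-0.755  0.058  0.015] rows 3.031215140792832 F [0.17 0.79 0.21] w 0.0852 g 0.0 j [-0.32  0.3   1.6   0.    1.24 -0.71]
```

Emit:
servo_tool(moves=[{"dp": [-0.2,0.015,0],"delta_rot": [0,0,0],"fingers": 1},{"dp": [-0.2,0.015,0],"delta_rot": [0,0,0],"fingers": 1},{"dp": [-0.2,0.015,0],"delta_rot": [0,0,0],"fingers": 1},{"dp": [-0.155,0.013,0],"delta_rot": [0,0,0],"fingers": 1},{"dp": [0,0,0],"delta_rot": [0,0,0],"fingers": 1}])

```text
clock: 2.9
position: [0.6254, -0.2493, 0.2525]
ee_rot: [0.001, 0.559, 0.829, -0.001]
contact_force: [-0.2, 0.7, -0.5]
width: 0.0857
gripper_force: 0.0
```

```bash
cat > wr.py <<'E'
import sys
from h import *
from rig import readout
from scipy.spatial.transform import Rotation as R
# wrist colour-blob centroids cast onto plane z
def wrist(tag):
    s=readout.get_state(); im,d=imaging.get_image("wrist"); cv2.imwrite(f"pics/w{tag}.png",im[:,:,::-1])
    c=imaging.calibration("wrist");K=c["intrinsics"];T=c["hand_eye"]
    q=R.from_quat(np.r_[s["ee_rot"][1:],s["ee_rot"][0]])
    v,u=np.mgrid[:420,:560];x=(u-K[0,2])/K[0,0];y=(v-K[1,2])/K[1,1];r=np.hypot(x,y)
    ray=np.stack([np.sin(r)*x/np.maximum(r,1e-9),np.sin(r)*y/np.maximum(r,1e-9),np.cos(r)],-1)
    W=q.apply((ray.reshape(-1,3)@T[:3,:3].T)).reshape(420,560,3); o=q.apply(T[:3,3])+s["position"]
    P=o+W/ray[...,2:]*d[...,None]   # depth points
    return im,d,W,o,P
if __name__=="__main__":
    np.set_printoptions(precision=4,suppress=True)
    im,d,W,o,P=wrist(sys.argv[1])
    for k,m in masks(im).items():
        for b,a,c in blobs(m,150):
            p=P[b&(d>0)]
            if len(p)<100: continue
            z=np.percentile(p[:,2],90);t=p[abs(p[:,2]-z)<.006]
            (x,y),r=cv2.minEnclosingCircle(t[:,:2].astype(np.float32)); print(k,a,c,z.round(4),t[:,:2].mean(0),np.array([x,y,r]))
E
python3 go.py .6243 -.2472 .25; python3 wr.py 1
```

```text
t 2.9 pos [ 0.6254 -0.2493  0.2525] tiltrot [-1.5000e-03 -1.4000e-03 -1.9545e+00] dp [ 0.012 -0.001  0.012] rows 0.06853431954970624 F [-0.23  0.74 -0.46] w 0.0857 g 0.0 j [-0.48  0.45  1.36 -0.    1.33 -0.87]
red 12731 [116.1007 117.0244] 0.0294 [ 0.4423 -0.2429] [ 0.4367 -0.2426  0.0846]
red 2091 [282.3123 204.6265] 0.0855 [ 0.6243 -0.2474] [ 0.6246 -0.2483  0.0199]
yellow 2261 [281.5281  81.2079] 0.0856 [ 0.5888 -0.1608] [ 0.5887 -0.1608  0.0198]
black 41357 [281.6161 367.8001] 0.28 [ 0.6193 -0.2366] [ 0.6216 -0.2402  0.0713]
```

View pics/w1.png

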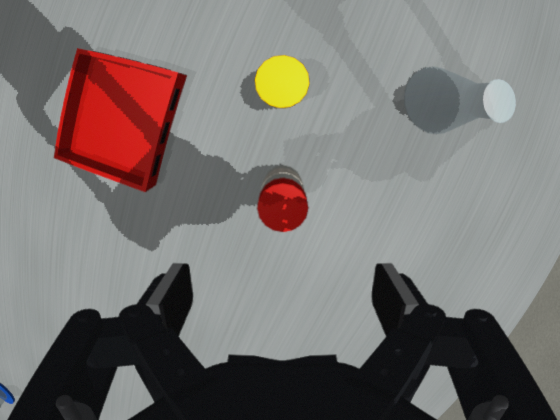

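The wrist view shows the red cap centred between the fingers at (282,205), yellow clear at (281,81), flask clear at right (430–500,100). Wrist fix (0.6244,-0.248), top 0.0855.

Emit:
servo_tool(moves=[{"dp": [0.008,0,0.2],"delta_rot": [0,0,0],"fingers": 1},{"dp": [0,0,0.2],"delta_rot": [0,0,0],"fingers": 1},{"dp": [0,0,0.15],"delta_rot": [0,0,0],"fingers": 1},{"dp": [0,0,0.1],"delta_rot": [0,0,0],"fingers": 1},{"dp": [0,0,0.05],"delta_rot": [0,0,0],"fingers": 1}])

```text
clock: 3.45
position: [0.6216, -0.2417, 0.1114]
ee_rot: [-0.003, 0.558, 0.83, -0.0]
contact_force: [0.1, -0.2, 0.2]
width: 0.0857
gripper_force: 0.0
```

Emit:
servo_tool(moves=[{"dp": [0,0,0],"delta_rot": [0,0,0],"fingers": 0},{"dp": [0,0,0],"delta_rot": [0,0,0],"fingers": 0},{"dp": [0,0,0],"delta_rot": [0,0,0],"fingers": 0},{"dp": [0,0,0],"delta_rot": [0,0,0],"fingers": 0},{"dp": [0,0,0],"delta_rot": [0,0,0],"fingers": 0}], force=60)

```text
clock: 3.95
position: [0.6241, -0.244, 0.1158]
ee_rot: [0.001, 0.558, 0.83, 0.0]
contact_force: [-1.0, 0.6, 6.2]
width: 0.0383
gripper_force: 60.2
```

Emit:
servo_tool(moves=[{"dp": [0,0,0],"delta_rot": [0,0,0],"fingers": 0},{"dp": [0,0,0],"delta_rot": [0,0,0],"fingers": 0},{"dp": [0,0,0],"delta_rot": [0,0,0],"fingers": 0},{"dp": [0,0,0],"delta_rot": [0,0,0],"fingers": 0}])

```text
clock: 4.35
position: [0.6242, -0.244, 0.1158]
ee_rot: [0.001, 0.558, 0.83, 0.0]
contact_force: [-1.2, 0.7, 5.4]
width: 0.0389
gripper_force: 60.2
```

```bash
python3 go.py .6243 -.2472 .25
```

```text
t 4.35 pos [ 0.6242 -0.244   0.1158] tiltrot [-3.5000e-03  7.0000e-04 -1.9576e+00] dp [-0.016 -0.004 -0.671] rows 2.6853703350255347 F [-1.16  0.73  5.36] w 0.0389 g 60.174736976623535 j [-0.48  0.56  1.54  0.    1.04 -0.86]
```

Emit:
servo_tool(moves=[{"dp": [0,0,-0.05],"delta_rot": [0,0,0],"fingers": 0},{"dp": [0,0,-0.13],"delta_rot": [0,0,0],"fingers": 0},{"dp": [0,0,-0.18],"delta_rot": [0,0,0],"fingers": 0},{"dp": [0,0,-0.18],"delta_rot": [0,0,0],"fingers": 0},{"dp": [0,0,-0.06],"delta_rot": [0,0,0],"fingers": 0}])

```text
clock: 4.85
position: [0.6249, -0.2444, 0.2387]
ee_rot: [0.004, 0.558, 0.83, 0.001]
contact_force: [1.3, -0.5, -0.4]
width: 0.039
gripper_force: 60.2
```

```bash
python3 go.py .5875 .0185 .235; python3 wr.py 2
```

```text
t 4.85 pos [ 0.6249 -0.2444  0.2387] tiltrot [-9.0000e-03  1.2000e-03 -1.9578e+00] dp [1.288 0.323 0.013] rows 5.311425384143303 F [ 1.27 -0.46 -0.44] w 0.039 g 60.23214340209961 j [-0.48  0.45  1.39  0.    1.29 -0.86]
red 13600 [107.745  121.2531] 0.0294 [ 0.4432 -0.2427] [ 0.4373 -0.2422  0.0844]
red 8115 [282.0017 311.2591] 0.2084 [ 0.6252 -0.2455] [ 0.6266 -0.2487  0.0206]
yellow 2564 [278.6626  85.282 ] 0.0855 [ 0.5888 -0.1607] [ 0.5887 -0.1605  0.0198]
black 41843 [280.5929 365.2918] 0.2644 [ 0.6196 -0.2329] [ 0.6205 -0.235   0.0674]
```

View pics/w2.png

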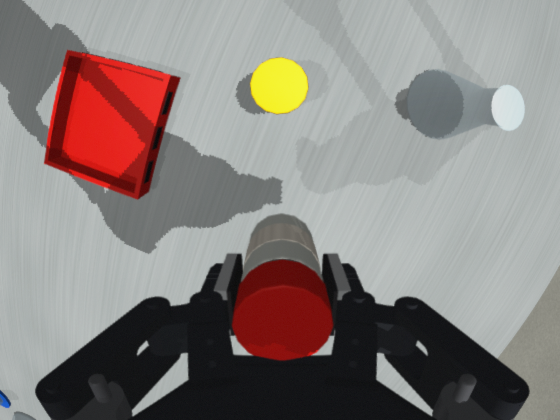

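Bottle held upright (cap at (282,311)); cap top at 0.208, so its base is about 115 mm below the TCP.

Emit:
servo_tool(moves=[{"dp": [0.15,0.04,0],"delta_rot": [0,0,0],"fingers": 0},{"dp": [0.2,0.05,0],"delta_rot": [0,0,0],"fingers": 0},{"dp": [0.2,0.05,0],"delta_rot": [0,0,0],"fingers": 0},{"dp": [0.15,0.04,0],"delta_rot": [0,0,0],"fingers": 0}])

```text
clock: 5.3
position: [0.6022, -0.0981, 0.232]
ee_rot: [-0.002, 0.558, 0.83, -0.0]
contact_force: [-0.3, -0.2, -0.7]
width: 0.0391
gripper_force: 60.2
```

```bash
python3 go.py .5865 .0215 .235; python3 wr.py 3; python3 go.py .5865 .0215 .235
```

```text
t 5.3 pos [ 0.6022 -0.0981  0.232 ] tiltrot [ 5.000e-03 -5.000e-04 -1.958e+00] dp [ 0.583  0.153 -0.013] rows 2.412619935699186 F [-0.31 -0.16 -0.74] w 0.0391 g 60.205092430114746 j [-0.28  0.38  1.54  0.    1.23 -0.66]
red 9832 [ 96.994  253.8824] 0.0296 [ 0.4362 -0.2318] [ 0.4374 -0.2422  0.0847]
red 8130 [281.9843 311.2232] 0.2017 [ 0.6021 -0.099 ] [ 0.6035 -0.1021  0.0205]
blue 2216 [99.5153 83.0835] 0.0855 [ 0.4351 -0.0537] [ 0.4332 -0.0546  0.0204]
yellow 684 [237.6462 241.7295] 0.071 [ 0.5792 -0.1451] [ 0.5787 -0.1485  0.0117]
black 4615 [327.8251  58.3079] 0.0805 [0.5878 0.0171] [0.5883 0.0176 0.0274]
black 40564 [278.5726 364.2212] 0.2579 [ 0.5948 -0.087 ] [ 0.5981 -0.0892  0.0676]
t 5.35 pos [ 0.6012 -0.0934  0.2321] tiltrot [ 0.0097  0.0034 -1.9602] dp [ 0.56  0.15 -0.01] rows 2.3174053705964384 F [-0.35  3.76 -1.32] w 0.0389 g 60.252002477645874 j [-0.27  0.37  1.54  0.01  1.23 -0.66]
```

View pics/w3.png

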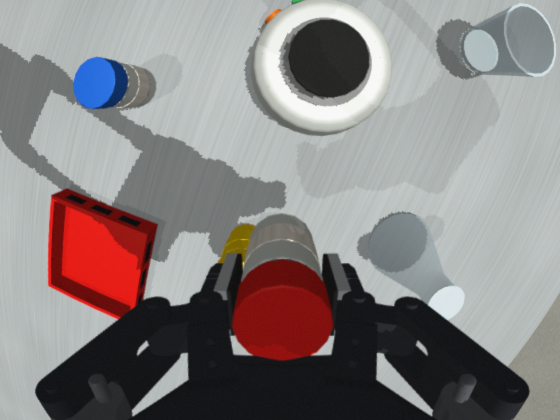

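The wrist view shows the black pad at (328,58), blue cap (100,83), beaker (510,40), flask (420,260), all clear. Pad fix (0.588,0.0175), top 0.0805.

Emit:
servo_tool(moves=[{"dp": [0.2,0.05,0],"delta_rot": [0,0,0],"fingers": 0},{"dp": [0.2,0.05,0],"delta_rot": [0,0,0],"fingers": 0},{"dp": [0.15,0.04,0],"delta_rot": [0,0,0],"fingers": 0},{"dp": [0.02,0.005,0],"delta_rot": [0,0,0],"fingers": 0},{"dp": [0,0,0],"delta_rot": [0,0,0],"fingers": 0}])

```text
clock: 5.85
position: [0.5871, 0.0167, 0.2328]
ee_rot: [-0.001, 0.557, 0.83, -0.001]
contact_force: [0.3, 0.1, -2.3]
width: 0.0387
gripper_force: 60.3
```

Emit:
servo_tool(moves=[{"dp": [0,0,0],"delta_rot": [0,0,0],"fingers": 0},{"dp": [0,0,0],"delta_rot": [0,0,0],"fingers": 0}])

```text
clock: 6.05
position: [0.5879, 0.0148, 0.2334]
ee_rot: [-0.0, 0.559, 0.83, -0.0]
contact_force: [-0.1, -0.2, -1.1]
width: 0.0388
gripper_force: 60.3
```

```bash
python3 go.py .587 .0215 .1855; python3 wr.py 4|grep red
```

```text
t 6.05 pos [0.5879 0.0148 0.2334] tiltrot [ 2.0000e-04 -7.0000e-04 -1.9564e+00] dp [0.033 0.009 0.24 ] rows 0.9683581596962033 F [-0.09 -0.19 -1.08] w 0.0388 g 60.3031325340271 j [-0.09  0.34  1.59 -0.    1.21 -0.48]
red 8124 [281.9822 311.268 ] 0.2031 [0.5879 0.0138] [0.5892 0.0104 0.0208]
red 3536 [ 82.8331 313.9301] 0.0299 [ 0.4068 -0.2143] [ 0.4258 -0.2407  0.0767]
```

Emit:
servo_tool(moves=[{"dp": [0.033,0.009,0.03],"delta_rot": [0,0,0],"fingers": 0},{"dp": [0,0,0.06],"delta_rot": [0,0,0],"fingers": 0},{"dp": [0,0,0.05],"delta_rot": [0,0,0],"fingers": 0},{"dp": [0,0,0.02],"delta_rot": [0,0,0],"fingers": 0},{"dp": [0,0,0],"delta_rot": [0,0,0],"fingers": 0}])

```text
clock: 6.6
position: [0.5863, 0.0229, 0.2005]
ee_rot: [-0.001, 0.558, 0.83, -0.001]
contact_force: [-0.7, -0.6, -1.4]
width: 0.0386
gripper_force: 60.3
```

Emit:
servo_tool(moves=[{"dp": [0,0,0.02],"delta_rot": [0,0,0],"fingers": 0},{"dp": [0,0,0.02],"delta_rot": [0,0,0],"fingers": 0},{"dp": [0,0,0.015],"delta_rot": [0,0,0],"fingers": 0},{"dp": [0,0,0.015],"delta_rot": [0,0,0],"fingers": 0},{"dp": [0,0,0],"delta_rot": [0,0,0],"fingers": 0}])

```text
clock: 7.1
position: [0.5873, 0.0228, 0.1889]
ee_rot: [0.001, 0.558, 0.83, 0.0]
contact_force: [-0.9, -0.1, 6.2]
width: 0.0388
gripper_force: 60.7
```

```bash
python3 go.py .587 .0215 .1855
```

```text
t 7.1 pos [0.5873 0.0228 0.1889] tiltrot [-1.8000e-03  1.0000e-03 -1.9579e+00] dp [-0.006 -0.004  0.017] rows 0.07305749249604887 F [-0.85 -0.12  6.23] w 0.0388 g 60.72440028190613 j [-0.08  0.38  1.65  0.    1.11 -0.47]
```

Emit:
servo_tool(moves=[{"dp": [0,0,0.015],"delta_rot": [0,0,0],"fingers": 0},{"dp": [0,0,0.015],"delta_rot": [0,0,0],"fingers": 0},{"dp": [0,0,0.01],"delta_rot": [0,0,0],"fingers": 0},{"dp": [0,0,0],"delta_rot": [0,0,0],"fingers": 0}])

```text
clock: 7.5
position: [0.5873, 0.0228, 0.1854]
ee_rot: [0.002, 0.558, 0.83, 0.001]
contact_force: [-7.5, 0.2, 28.8]
width: 0.0385
gripper_force: 63.3
```

```bash
python3 go.py .587 .0215 .1855; python3 wr.py 5|grep red
```

```text
t 7.5 pos [0.5873 0.0228 0.1854] tiltrot [-0.0045  0.002  -1.9581] dp [-0.005 -0.004 -0.   ] rows 0.02611667272469129 F [-7.5   0.25 28.79] w 0.0385 g 63.31911563873291 j [-0.08  0.38  1.66 -0.    1.1  -0.47]
red 8123 [281.9591 311.3553] 0.1552 [0.5874 0.0218] [0.5887 0.0186 0.0208]
red 2894 [ 59.1683 335.0083] 0.0299 [ 0.4014 -0.2101] [ 0.4196 -0.2422  0.0722]
```

The pad is at its stop (29 N, base at 0.070). I'll hold it there.

Emit:
servo_tool(moves=[{"dp": [0,0,0],"delta_rot": [0,0,0],"fingers": 0},{"dp": [0,0,0],"delta_rot": [0,0,0],"fingers": 0},{"dp": [0,0,0],"delta_rot": [0,0,0],"fingers": 0},{"dp": [0,0,0],"delta_rot": [0,0,0],"fingers": 0},{"dp": [0,0,0],"delta_rot": [0,0,0],"fingers": 0}])

```text
clock: 8.05
position: [0.5872, 0.0228, 0.1854]
ee_rot: [0.002, 0.558, 0.83, 0.001]
contact_force: [-8.0, 0.5, 28.3]
width: 0.0389
gripper_force: 63.3
```

Emit:
servo_tool(moves=[{"dp": [0,0,0],"delta_rot": [0,0,0],"fingers": 0},{"dp": [0,0,0],"delta_rot": [0,0,0],"fingers": 0},{"dp": [0,0,0],"delta_rot": [0,0,0],"fingers": 0},{"dp": [0,0,0],"delta_rot": [0,0,0],"fingers": 0},{"dp": [0,0,0],"delta_rot": [0,0,0],"fingers": 0}])

```text
clock: 8.55
position: [0.5872, 0.0228, 0.1854]
ee_rot: [0.002, 0.558, 0.83, 0.001]
contact_force: [-7.8, -0.5, 27.9]
width: 0.039
gripper_force: 63.3
```

Emit:
servo_tool(moves=[{"dp": [0,0,0],"delta_rot": [0,0,0],"fingers": 0},{"dp": [0,0,0],"delta_rot": [0,0,0],"fingers": 0},{"dp": [0,0,0],"delta_rot": [0,0,0],"fingers": 0}])

```text
clock: 8.85
position: [0.5872, 0.0228, 0.1854]
ee_rot: [0.002, 0.558, 0.83, 0.001]
contact_force: [-7.0, 0.4, 28.5]
width: 0.0392
gripper_force: 63.3
```

Emit:
servo_tool(moves=[{"dp": [0,0,-0.04],"delta_rot": [0,0,0],"fingers": 0},{"dp": [0,0,-0.08],"delta_rot": [0,0,0],"fingers": 0},{"dp": [0,0,-0.12],"delta_rot": [0,0,0],"fingers": 0},{"dp": [0,0,-0.08],"delta_rot": [0,0,0],"fingers": 0}])

```text
clock: 9.25
position: [0.5871, 0.0229, 0.2451]
ee_rot: [0.001, 0.558, 0.83, 0.0]
contact_force: [1.1, 0.0, -1.3]
width: 0.0387
gripper_force: 60.4
```

```bash
python3 go.py .436 -.238 .245
```

```text
t 9.25 pos [0.5871 0.0229 0.2451] tiltrot [-1.4000e-03  9.0000e-04 -1.9578e+00] dp [-0.923 -1.192 -0.   ] rows 6.029747386739775 F [ 1.14  0.04 -1.31] w 0.0387 g 60.43622016906738 j [-0.08  0.33  1.57  0.    1.24 -0.47]
```

Emit:
servo_tool(moves=[{"dp": [-0.1,-0.13,0],"delta_rot": [0,0,0],"fingers": 0},{"dp": [-0.15,-0.195,0],"delta_rot": [0,0,0],"fingers": 0},{"dp": [-0.15,-0.195,0],"delta_rot": [0,0,0],"fingers": 0},{"dp": [-0.15,-0.195,0],"delta_rot": [0,0,0],"fingers": 0},{"dp": [-0.15,-0.195,0],"delta_rot": [0,0,0],"fingers": 0}])

```text
clock: 9.75
position: [0.47, -0.1767, 0.2438]
ee_rot: [0.0, 0.558, 0.83, -0.0]
contact_force: [0.2, -1.3, -0.5]
width: 0.039
gripper_force: 60.5
```

Emit:
servo_tool(moves=[{"dp": [-0.14,-0.18,0],"delta_rot": [0,0,0],"fingers": 0},{"dp": [-0.08,-0.1,0],"delta_rot": [0,0,0],"fingers": 0},{"dp": [0,0,0],"delta_rot": [0,0,0],"fingers": 0},{"dp": [0,0,0],"delta_rot": [0,0,0],"fingers": 0}])

```text
clock: 10.15
position: [0.4357, -0.2375, 0.2437]
ee_rot: [-0.0, 0.559, 0.829, 0.0]
contact_force: [0.4, -0.6, -1.5]
width: 0.039
gripper_force: 60.5
```

```bash
python3 go.py .436 -.238 .1205; python3 wr.py 6|grep red
```

```text
t 10.15 pos [ 0.4357 -0.2375  0.2437] tiltrot [ 4.000e-04  9.000e-04 -1.956e+00] dp [-0.003  0.     0.616] rows 2.4640746793145674 F [ 0.4  -0.57 -1.49] w 0.039 g 60.54482817649841 j [-0.64  0.2   1.76  0.    1.18 -1.03]
red 13529 [281.3012 184.4174] 0.0295 [ 0.4313 -0.229 ] [ 0.4368 -0.2415  0.0831]
red 8119 [281.9867 311.2806] 0.2134 [ 0.4357 -0.2385] [ 0.437  -0.2418  0.0206]
```

Emit:
servo_tool(moves=[{"dp": [0,0,0.13],"delta_rot": [0,0,0],"fingers": 0},{"dp": [0,0,0.17],"delta_rot": [0,0,0],"fingers": 0},{"dp": [0,0,0.15],"delta_rot": [0,0,0],"fingers": 0},{"dp": [0,0,0.09],"delta_rot": [0,0,0],"fingers": 0},{"dp": [0,0,0.04],"delta_rot": [0,0,0],"fingers": 0}])

```text
clock: 10.7
position: [0.4357, -0.2354, 0.126]
ee_rot: [-0.002, 0.557, 0.83, 0.0]
contact_force: [-0.7, -0.3, -0.4]
width: 0.0385
gripper_force: 60.5
```

Emit:
servo_tool(moves=[{"dp": [0,0,0.01],"delta_rot": [0,0,0],"fingers": 0},{"dp": [0,0,0.01],"delta_rot": [0,0,0],"fingers": 0},{"dp": [0,0,0.01],"delta_rot": [0,0,0],"fingers": 0},{"dp": [0,0,0],"delta_rot": [0,0,0],"fingers": 0}])

```text
clock: 11.1
position: [0.4363, -0.2375, 0.1225]
ee_rot: [0.001, 0.558, 0.83, 0.0]
contact_force: [-0.6, 0.4, -0.3]
width: 0.0386
gripper_force: 60.5
```

```bash
python3 go.py .436 -.238 .1205
```

```text
t 11.1 pos [ 0.4363 -0.2375  0.1225] tiltrot [-1.6000e-03  1.0000e-04 -1.9579e+00] dp [-0.002 -0.003  0.01 ] rows 0.04169424587403586 F [-0.55  0.37 -0.3 ] w 0.0386 g 60.54766058921814 j [-0.64  0.34  1.93  0.    0.87 -1.03]
```

Emit:
servo_tool(moves=[{"dp": [0,0,0.006],"delta_rot": [0,0,0],"fingers": 0},{"dp": [0,0,0.006],"delta_rot": [0,0,0],"fingers": 0},{"dp": [0,0,0],"delta_rot": [0,0,0],"fingers": 0}])

```text
clock: 11.4
position: [0.4363, -0.2377, 0.1207]
ee_rot: [0.001, 0.558, 0.83, 0.0]
contact_force: [-1.2, 0.3, 7.5]
width: 0.0387
gripper_force: 61.4
```

```bash
python3 go.py .436 -.238 .1205
```

```text
t 11.4 pos [ 0.4363 -0.2377  0.1207] tiltrot [-1.9000e-03  0.0000e+00 -1.9576e+00] dp [-0.001 -0.002  0.001] rows 0.009628181583248331 F [-1.22  0.35  7.45] w 0.0387 g 61.35734796524048 j [-0.64  0.34  1.93  0.    0.87 -1.03]
```

Emit:
servo_tool(moves=[{"dp": [0,0,0],"delta_rot": [0,0,0],"fingers": 0.75},{"dp": [0,0,0],"delta_rot": [0,0,0],"fingers": 0.75},{"dp": [0,0,0],"delta_rot": [0,0,0],"fingers": 0.75},{"dp": [0,0,0],"delta_rot": [0,0,0],"fingers": 0.75}])

```text
clock: 11.8
position: [0.4359, -0.2373, 0.1194]
ee_rot: [-0.0, 0.558, 0.83, 0.0]
contact_force: [-0.7, 0.4, 0.5]
width: 0.064
gripper_force: 0.0
```

Emit:
servo_tool(moves=[{"dp": [0,0,-0.05],"delta_rot": [0,0,0],"fingers": 0.75},{"dp": [0,0,-0.12],"delta_rot": [0,0,0],"fingers": 0.75},{"dp": [0,0,-0.2],"delta_rot": [0,0,0],"fingers": 1},{"dp": [0,0,-0.2],"delta_rot": [0,0,0],"fingers": 1},{"dp": [0,0,-0.08],"delta_rot": [0,0,0],"fingers": 1}])

```text
clock: 12.3
position: [0.4373, -0.2383, 0.254]
ee_rot: [0.004, 0.558, 0.83, -0.0]
contact_force: [1.2, -0.5, 0.1]
width: 0.0854
gripper_force: 0.0
```

```bash
python3 go.py .4327 -.0543 .25; python3 wr.py 7
```

```text
t 12.3 pos [ 0.4373 -0.2383  0.254 ] tiltrot [-8.7000e-03 -3.0000e-04 -1.9579e+00] dp [0.861 0.326 0.016] rows 3.6813336344543006 F [ 1.17 -0.45  0.07] w 0.0854 g 0.0 j [-0.64  0.19  1.75  0.    1.19 -1.03]
red 14921 [279.8219 189.2858] 0.0892 [ 0.4361 -0.2412] [ 0.4366 -0.2424  0.0202]
blue 638 [365.1458   6.7163] 0.0852 [ 0.4383 -0.0676] [ 0.437  -0.0632  0.0168]
yellow 2715 [459.2063 181.9963] 0.0852 [ 0.5861 -0.1606] [ 0.5879 -0.1613  0.0206]
black 1718 [532.1473  23.0698] 0.0803 [0.5861 0.0143] [0.5876 0.017  0.028 ]
black 41291 [281.6494 367.8045] 0.2815 [ 0.4313 -0.2254] [ 0.4328 -0.2291  0.0712]
```

View pics/w7.png

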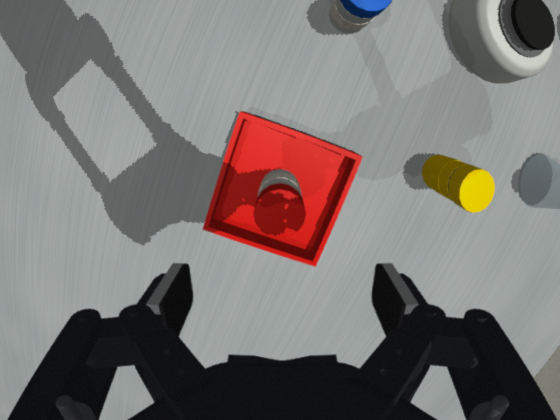

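The red bottle stands upright mid-tray (cap (278,210)), and blue (362,5) comes next.

Emit:
servo_tool(moves=[{"dp": [0.15,0.06,0],"delta_rot": [0,0,0],"fingers": 1},{"dp": [0.21,0.08,0],"delta_rot": [0,0,0],"fingers": 1},{"dp": [0.21,0.08,0],"delta_rot": [0,0,0],"fingers": 1},{"dp": [0.19,0.07,0],"delta_rot": [0,0,0],"fingers": 1},{"dp": [0.1,0.036,0],"delta_rot": [0,0,0],"fingers": 1}])

```text
clock: 12.85
position: [0.4301, -0.0506, 0.2491]
ee_rot: [-0.001, 0.557, 0.83, 0.0]
contact_force: [0.9, -0.4, -0.4]
width: 0.0852
gripper_force: 0.0
```

Emit:
servo_tool(moves=[{"dp": [0,0,0],"delta_rot": [0,0,0],"fingers": 1},{"dp": [0,0,0],"delta_rot": [0,0,0],"fingers": 1}])

```text
clock: 13.05
position: [0.4313, -0.0535, 0.2494]
ee_rot: [0.0, 0.557, 0.83, -0.0]
contact_force: [0.1, -1.2, -0.3]
width: 0.0857
gripper_force: 0.0
```

```bash
python3 wr.py 8|grep blue; python3 go.py .4327 -.0543 .114
```

```text
blue 2124 [283.8677 208.1897] 0.0855 [ 0.432  -0.0526] [ 0.4323 -0.0537  0.0201]
t 13.1 pos [ 0.4315 -0.054   0.2494] tiltrot [-5.0000e-04 -7.0000e-04 -1.9581e+00] dp [-0.003  0.005  0.677] rows 2.707624674238636 F [-0.4   0.16 -0.17] w 0.0856 g 0.0 j [-0.28  0.11  1.87 -0.    1.16 -0.67]
```

Blue is at (0.4323,-0.0537), directly under the tool.

Emit:
servo_tool(moves=[{"dp": [0,0.003,0.18],"delta_rot": [0,0,0],"fingers": 1},{"dp": [0,0,0.2],"delta_rot": [0,0,0],"fingers": 1},{"dp": [0,0,0.15],"delta_rot": [0,0,0],"fingers": 1},{"dp": [0,0,0.1],"delta_rot": [0,0,0],"fingers": 1},{"dp": [0,0,0.04],"delta_rot": [0,0,0],"fingers": 1}])

```text
clock: 13.6
position: [0.431, -0.0543, 0.1135]
ee_rot: [-0.002, 0.559, 0.829, -0.001]
contact_force: [-0.2, -0.3, -0.5]
width: 0.0854
gripper_force: 0.0
```

Emit:
servo_tool(moves=[{"dp": [0,0,0],"delta_rot": [0,0,0],"fingers": 1},{"dp": [0,0,0],"delta_rot": [0,0,0],"fingers": 0},{"dp": [0,0,0],"delta_rot": [0,0,0],"fingers": 0},{"dp": [0,0,0],"delta_rot": [0,0,0],"fingers": 0},{"dp": [0,0,0],"delta_rot": [0,0,0],"fingers": 0}])

```text
clock: 14.1
position: [0.4327, -0.0534, 0.1166]
ee_rot: [0.001, 0.558, 0.83, 0.0]
contact_force: [-0.9, -0.0, 4.1]
width: 0.0388
gripper_force: 59.9
```

Emit:
servo_tool(moves=[{"dp": [0,0,0],"delta_rot": [0,0,0],"fingers": 0},{"dp": [0,0,0],"delta_rot": [0,0,0],"fingers": 0},{"dp": [0,0,0],"delta_rot": [0,0,0],"fingers": 0},{"dp": [0,0,0],"delta_rot": [0,0,0],"fingers": 0}])

```text
clock: 14.5
position: [0.4327, -0.0534, 0.1166]
ee_rot: [0.001, 0.558, 0.83, 0.0]
contact_force: [-0.2, -0.1, 5.5]
width: 0.0388
gripper_force: 59.8
```

Emit:
servo_tool(moves=[{"dp": [0,0,-0.05],"delta_rot": [0,0,0],"fingers": 0},{"dp": [0,0,-0.13],"delta_rot": [0,0,0],"fingers": 0},{"dp": [0,0,-0.16],"delta_rot": [0,0,0],"fingers": 0},{"dp": [0,0,-0.08],"delta_rot": [0,0,0],"fingers": 0},{"dp": [0,0,0],"delta_rot": [0,0,0],"fingers": 0}])

```text
clock: 15.0
position: [0.4334, -0.0535, 0.2023]
ee_rot: [0.003, 0.558, 0.83, 0.001]
contact_force: [-0.2, 1.0, -0.5]
width: 0.0384
gripper_force: 60.5
```

```bash
python3 wr.py 9|grep blue; python3 go.py .3845 .2265 .2
```

```text
blue 8327 [282.0139 302.3256] 0.171 [ 0.4322 -0.0511] [ 0.4331 -0.0546  0.0213]
t 15.05 pos [ 0.4324 -0.0533  0.2007] tiltrot [-3.500e-03  1.200e-03 -1.958e+00] dp [1.386 0.306 0.002] rows 5.676821507986398 F [ 0.04 -0.55 -1.45] w 0.039 g 60.46207308769226 j [-0.28  0.16  1.95  0.    1.03 -0.67]
```

Emit:
servo_tool(moves=[{"dp": [0.14,0.03,0],"delta_rot": [0,0,0],"fingers": 0},{"dp": [0.22,0.05,0],"delta_rot": [0,0,0],"fingers": 0},{"dp": [0.22,0.05,0],"delta_rot": [0,0,0],"fingers": 0},{"dp": [0.22,0.05,0],"delta_rot": [0,0,0],"fingers": 0},{"dp": [0.22,0.05,0],"delta_rot": [0,0,0],"fingers": 0}])

```text
clock: 15.55
position: [0.3961, 0.1544, 0.1983]
ee_rot: [-0.001, 0.558, 0.83, -0.001]
contact_force: [1.2, -0.1, -0.7]
width: 0.0392
gripper_force: 60.5
```

Emit:
servo_tool(moves=[{"dp": [0.2,0.04,0],"delta_rot": [0,0,0],"fingers": 0},{"dp": [0.12,0.026,0],"delta_rot": [0,0,0],"fingers": 0},{"dp": [0.046,0.01,0],"delta_rot": [0,0,0],"fingers": 0},{"dp": [0,0,0],"delta_rot": [0,0,0],"fingers": 0},{"dp": [0,0,0],"delta_rot": [0,0,0],"fingers": 0}])

```text
clock: 16.05
position: [0.3838, 0.2257, 0.1989]
ee_rot: [-0.0, 0.558, 0.83, -0.001]
contact_force: [-0.5, 0.3, -0.1]
width: 0.0388
gripper_force: 60.5
```

```bash
python3 wr.py 10|grep blue; python3 go.py .3845 .2265 .1215
```

```text
blue 16829 [283.4138 185.0261] 0.0295 [0.3758 0.2453] [0.3842 0.2274 0.0835]
blue 8332 [281.9644 302.4077] 0.1676 [0.3823 0.2281] [0.3831 0.2247 0.0211]
t 16.1 pos [0.384  0.2254 0.199 ] tiltrot [ 2.000e-04 -1.700e-03 -1.957e+00] dp [0.004 0.005 0.388] rows 1.5511111399009685 F [-0.54  0.21 -0.44] w 0.0387 g 60.4789137840271 j [ 0.37  0.17  1.93 -0.    1.04 -0.01]
```

Emit:
servo_tool(moves=[{"dp": [0,0,0.1],"delta_rot": [0,0,0],"fingers": 0},{"dp": [0,0,0.12],"delta_rot": [0,0,0],"fingers": 0},{"dp": [0,0,0.09],"delta_rot": [0,0,0],"fingers": 0},{"dp": [0,0,0.04],"delta_rot": [0,0,0],"fingers": 0},{"dp": [0,0,0.01],"delta_rot": [0,0,0],"fingers": 0}])

```text
clock: 16.6
position: [0.3839, 0.2255, 0.1268]
ee_rot: [-0.0, 0.559, 0.829, -0.001]
contact_force: [-0.9, 0.3, -0.8]
width: 0.0387
gripper_force: 60.5
```

Emit:
servo_tool(moves=[{"dp": [0,0,0.01],"delta_rot": [0,0,0],"fingers": 0},{"dp": [0,0,0.006],"delta_rot": [0,0,0],"fingers": 0},{"dp": [0,0,0.006],"delta_rot": [0,0,0],"fingers": 0},{"dp": [0,0,0],"delta_rot": [0,0,0],"fingers": 0}])

```text
clock: 17.0
position: [0.3842, 0.2267, 0.1235]
ee_rot: [0.0, 0.558, 0.83, 0.0]
contact_force: [-0.5, 0.1, -0.7]
width: 0.039
gripper_force: 60.5
```

```bash
python3 go.py .3845 .2265 .1215
```

```text
t 17.0 pos [0.3842 0.2267 0.1235] tiltrot [-6.0000e-04  9.0000e-04 -1.9579e+00] dp [-0.001  0.001  0.01 ] rows 0.04003590988829596 F [-0.51  0.06 -0.66] w 0.039 g 60.478928089141846 j [ 0.38  0.27  2.04  0.    0.83 -0.01]
```

Emit:
servo_tool(moves=[{"dp": [0,0,0.005],"delta_rot": [0,0,0],"fingers": 0},{"dp": [0,0,0.005],"delta_rot": [0,0,0],"fingers": 0},{"dp": [0,0,0.004],"delta_rot": [0,0,0],"fingers": 0},{"dp": [0,0,0],"delta_rot": [0,0,0],"fingers": 0}])

```text
clock: 17.4
position: [0.3842, 0.2268, 0.1216]
ee_rot: [0.0, 0.558, 0.83, 0.0]
contact_force: [-1.2, -0.8, 10.7]
width: 0.0391
gripper_force: 62.0
```

```bash
python3 go.py .3845 .2265 .1215
```

```text
t 17.4 pos [0.3842 0.2268 0.1216] tiltrot [-4.000e-04  8.000e-04 -1.958e+00] dp [-0.002  0.001  0.   ] rows 0.008055494435336286 F [-1.22 -0.76 10.75] w 0.0391 g 61.998106241226196 j [ 0.38  0.28  2.04  0.    0.83 -0.01]
```

Seated. Next I'll release and rise.

Emit:
servo_tool(moves=[{"dp": [0,0,-0.005],"delta_rot": [0,0,0],"fingers": 0.75},{"dp": [0,0,0],"delta_rot": [0,0,0],"fingers": 0.75},{"dp": [0,0,0],"delta_rot": [0,0,0],"fingers": 0.75},{"dp": [0,0,0],"delta_rot": [0,0,0],"fingers": 0.75}])

```text
clock: 17.8
position: [0.384, 0.2266, 0.1211]
ee_rot: [-0.0, 0.558, 0.83, -0.0]
contact_force: [0.5, -0.0, 0.2]
width: 0.0641
gripper_force: 0.0
```

Emit:
servo_tool(moves=[{"dp": [0,0,-0.05],"delta_rot": [0,0,0],"fingers": 0.75},{"dp": [0,0,-0.12],"delta_rot": [0,0,0],"fingers": 0.75},{"dp": [0,0,-0.2],"delta_rot": [0,0,0],"fingers": 0.75},{"dp": [0,0,-0.2],"delta_rot": [0,0,0],"fingers": 0.75},{"dp": [0,0,-0.1],"delta_rot": [0,0,0],"fingers": 0.75}])

```text
clock: 18.3
position: [0.3852, 0.2271, 0.2593]
ee_rot: [0.002, 0.558, 0.83, 0.003]
contact_force: [0.6, -0.7, 0.1]
width: 0.064
gripper_force: 0.0
```

Emit:
servo_tool(moves=[{"dp": [0,0,0],"delta_rot": [0,0,0],"fingers": 0.75},{"dp": [0,0,0],"delta_rot": [0,0,0],"fingers": 0.75},{"dp": [0,0,0],"delta_rot": [0,0,0],"fingers": 0.75}])

```text
clock: 18.6
position: [0.3832, 0.2262, 0.2543]
ee_rot: [-0.001, 0.558, 0.83, -0.001]
contact_force: [-0.3, -0.4, -0.5]
width: 0.0642
gripper_force: 0.0
```

```bash
python3 go.py .3845 .2265 .25; python3 wr.py 11|grep blue
python3 - <<'E'
from rig import imaging
import cv2
cv2.imwrite("pics/side9.png",imaging.get_image("side")[0][:,:,::-1])
E
```

```text
t 18.6 pos [0.3832 0.2262 0.2543] tiltrot [ 1.7000e-03 -2.3000e-03 -1.9578e+00] dp [-0.001  0.007  0.021] rows 0.08955267262312586 F [-0.34 -0.44 -0.45] w 0.0642 g 0.0 j [ 0.38  0.12  1.84  0.    1.18 -0.01]
blue 14892 [284.0911 187.2815] 0.0893 [0.3833 0.2275] [0.3836 0.2266 0.0201]
```

View pics/side9.png

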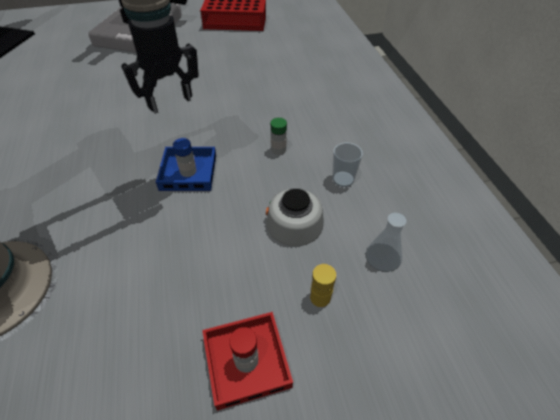

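The side view shows red upright in the red tray (244,350), blue upright in the blue tray (184,158), and green, flask and beaker unmoved. The gripper is clear of everything.

```bash
python3 -c "
from rig import manip; print(manip.sign_off())"
```

```text
the job is handed in; nothing more can be done
None
```

I pressed the red-capped bottle fully down on the pad for over a second and stood it in the red tray, stood the blue-capped bottle in the blue tray, left the green bottle, flask and beaker untouched, and handed the job in (no verdict came back).

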